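# Fold back the bifold front of the plug-gauge bay

### The job

Two small open-topped bays stand on the bench, each with a half-shut bifold cover across its front. Open the bay in which the plug gauge (the tall dumbbell-shaped gauge) stands: push the round pull post of its cover along the floor track towards the jamb pin on which the first panel turns, until the two panels are folded fully flat against each other, then let go. Leave the cover of the other bay, with the flat ring in it, as it is.

Things in the scene. Friction and masses are not known exactly. Their poses are not given: they have to be found in the camera images.
- plug_bay: Fixed open-topped bay, 120 (x) x 200 (y) mm, walls 72 mm high, a 102 mm tall plug gauge fixed in its middle. Origin: centre of underside; x to the back wall, y to the jamb, z up. Front floor track along y at x -45 mm. First panel turns on the jamb pin at (-45, 75), 78 mm high; second is hinged to it; each 75 mm long, 14 thick, top at z 75. Folding, they swing out in front, up to 84 mm before the track.
- plug_post (a point): Centre of the top end of that cover's upright steel pull post, at the free end of the second panel: 14 mm diameter, top 125 mm above the bench, its upper 47 mm clear above all the rest of the cover. It keeps to the track (bay x -45 mm): bay y about -72 to -45 mm at the start, +57 mm when fully folded, a firm stop. Needs a few N, no spring, stays where left.
- plug_cover (a joint): Angle (rad) of the first panel of the plug-gauge bay's cover: 0 = shut, both panels in line along the track; 1.571 = folded flat, panels side by side. The angle between the panels is 3.142 minus twice this value. About 0.35 to 0.75 at the start.
- ring_post (a point): Centre of the top end of the pull post of the other bay's cover, which must stay as it is. That bay is built alike and stands beside the first, to its left or right; in it lies a flat steel ring, 66 mm across and 20 mm high.

How it is judged:
At the end, for the whole second after the job is handed in: The plug-gauge bay's cover is folded and at rest, its two panels within about 10 degrees of parallel (first panel's angle above 1.48 rad); the other cover's pull post is within 15 mm of where it started (value of joint plug_cover above 1.48 rad and velocity of joint plug_cover between -0.05 and 0.05 rad/s and distance of ring_post from where it was at the start of the episode below 0.015 m); the robot touches nothing.
It fails at once if the other bay's cover is moved (its post by more than 15 mm) (distance of ring_post from where it was at the start of the episode above 0.015 m).
It also fails if it takes over 26 s, if anything falls off the work surface, if the arm or the gripper's body presses on something with over 40 N, if the wrist force passes 120 N, or if a joint passes its speed limit or range.

### The arm

A 6-joint arm with a two-finger parallel gripper is mounted at the origin on a cart in front of the work surface, level with it; the furniture and walls round the work are solid. World frame = base frame: x ahead of the robot, y to its left, z up, the work surface at z = 0. Lengths are in m, angles in rad, forces in N, time in s.
With the tool pointing down it reaches from about 0.325 to 0.9 m from the base axis. Payload 6.1 kg.
Tool frame: the origin (TCP) lies on the centre line of the jaws, within the pads' length; the fingertips stand 11 mm ahead of it and the grasp point (between the pads) lies 8 mm behind it; z points along the fingers, y is the line along which they close (so a half turn about z gives the same grasp; the last joint's range is limited). The gripper opens to 85 mm and grips with 20 to 120 N. Pads are 22 mm wide; open, the fingers measure 114 mm over their backs; the gripper's body (76 mm by 85 mm) begins 54 mm behind the grasp point. The pads swing forward as they close: fully open they stand 13 mm farther back than shut.
Start: joints at [1.025, 0.22, 1.526, -0, 1.395, -0.126], TCP at [0.255, 0.571, 0.242] pointing down, gripper open.
Joint ranges: [-2.98, 2.98], [-0.91, 2.08], [0.09, 2.57], [-1.24, 4.39], [0.2, 2.65], [-2.68, 2.68]. Speed limits (rad/s): [2.57, 2.57, 3.01, 3.14, 3.14, 3.14].

### API

Orientations are given as a unit quaternion [x, y, z, w].
In Python, from cell import state, viewer, job gives the robot as it stands. The module is installed in compiled form; this text tells all that it offers.
- The arm moves only by the shell command python3 -m crank 'ROWS'. ROWS is JSON, a list of rows, each a list of 3 entries, a list of its own where there are three numbers: the opening, from -1 (shut) to 1 (fully open), then the shift along the tool's x, y, z in cm, then the turn, a rotation vector about the tool's x, y, z in degrees. A call has 1 to 5 rows; each row is the pose to reach, as a shift and turn from the pose commanded when the call began, along the tool's axes at that moment; what a row does not reach only later rows make up. A row lasts 1/8 s, in which the tool goes at most 62.5 mm and 10.7 degrees, less where a joint would pass 70% of its speed; a pose out of reach is approached as far as the arm can. A call with a gripper value outside its range is refused whole. The fingers move at their own pace and stop on an object; the grip force is fixed at half the most. Time passes only in rows, so rows that repeat a pose let the fingers close. It gives the time, the measured TCP pose, the force, the opening and the grip force at its end, in the units of the state.
- state(): the state, without advancing time (a new reading comes with each control period).
- viewer.grab_frame(name): name is "side" or "top" or "wrist"; returns a dict with "image" (384x512x3 uint8, red, green, blue), "fx", "fy", "cx", "cy" (pixels), "dist" ([k1, k2, p1, p2, k3] as OpenCV has them; the pictures are not rectified), "origin" and "orientation" of the camera in the world; the wrist camera has in their place "hand_eye" (4x4, takes a point from camera to tool coordinates, whose origin is the TCP and whose axes are the flange's). Camera axes: x right, y up, looking along -z (the intrinsics and any distortion apply to the point x, -y, -z); pixel columns grow to the right and rows downward; lengths in m; the calibration is good to about 2 mm. A picture is of the moment at which its call begins: read the wrist's pose just before it. There is no depth.
- job.hand_in(): hands the job in; it is judged then, once.
The state is a dict: "t": time; "joints": joint angles; "qd": joint speeds; "tau": joint torques, N m; "eef_pos": TCP position; "tcp_rot": TCP orientation; "contact_force": force on the tool from outside, world axes, zero at the start; "moment": the same for the moment, N m; "finger_gap": opening from 0.0 (shut) to 1.0 (fully open); "finger_force": force on a finger pad.
Only numpy, scipy, OpenCV 4.12 (cv2) and the standard library are available. Lean on these libraries where they do the work, as an engineer would, in place of code of your own. Each camera call takes 0.05 s, during which the arm holds its last target. There are 200 camera calls.

## Working session

There is one attempt and no reset: what is moved stays moved. The work goes in short steps, Python scripts to look and compute and a shell command to move; the robot and the scene stay as the last step left them, time stands still between calls to the robot, and variables do not carry over. Pictures are saved under pics/ and viewed, at most 10 in all, crops included, and the job is handed in when it is done.

```bash
mkdir -p pics
cat > h.py <<'E'
import numpy as np, cv2
from scipy.spatial.transform import Rotation as R
from cell import state, viewer, job
def grab(n):
    s=state(); f=viewer.grab_frame(n)
    if 'hand_eye' in f:
        T=np.eye(4);T[:3,:3]=R.from_quat(s['tcp_rot']).as_matrix();T[:3,3]=s['eef_pos'];M=T@np.array(f['hand_eye'])
        o,Rm=M[:3,3],M[:3,:3]
    else:
        o=np.array(f['origin']);q=np.array(f['orientation']);Rm=R.from_quat(q).as_matrix() if q.size==4 else q
    np.savez(n+'.npz',o=o,R=Rm,K=np.array([[f['fx'],0,f['cx']],[0,f['fy'],f['cy']],[0,0,1]]),d=np.array(f['dist'],float))
    return f['image']
def ray(n,uv):
    c=np.load(n+'.npz');p=cv2.undistortPoints(np.array([[uv]],float),c['K'],c['d'])[0,0]
    return c['o'],c['R']@np.array([p[0],-p[1],-1])
def atz(n,uv,z):
    o,d=ray(n,uv);return o+d*(z-o[2])/d[2]
def proj(n,P):
    c=np.load(n+'.npz');q=(np.atleast_2d(P)-c['o'])@c['R']*[1,-1,-1]
    return cv2.projectPoints(q,np.zeros(3),np.zeros(3),c['K'],c['d'])[0][:,0]
E
python3 - <<'E'
from h import *
a=grab('top');b=grab('side')
cv2.imwrite('pics/a.png',cv2.resize(a[:,:,::-1],(800,600),interpolation=cv2.INTER_CUBIC));cv2.imwrite('pics/b.png',cv2.resize(b[:,:,::-1],(800,600),interpolation=cv2.INTER_CUBIC))
s=state();print(s['t'],s['eef_pos'],R.from_quat(s['tcp_rot']).as_matrix().round(3))
for n in('top','side'):
    c=np.load(n+'.npz');print(n,c['o'],c['d'])
E
```

```text
0.1 [0.25445129 0.5702859  0.24131303] [[-0.913  0.408 -0.001]
 [ 0.408  0.913 -0.002]
 [ 0.    -0.002 -1.   ]]
top [ 0.34555477 -0.11396687  1.15292872] [0.00832991 0.         0.         0.         0.        ]
side [0.68618516 0.63679403 0.4530546 ] [-0.14556785  0.          0.          0.          0.        ]
```

View pics/a.png

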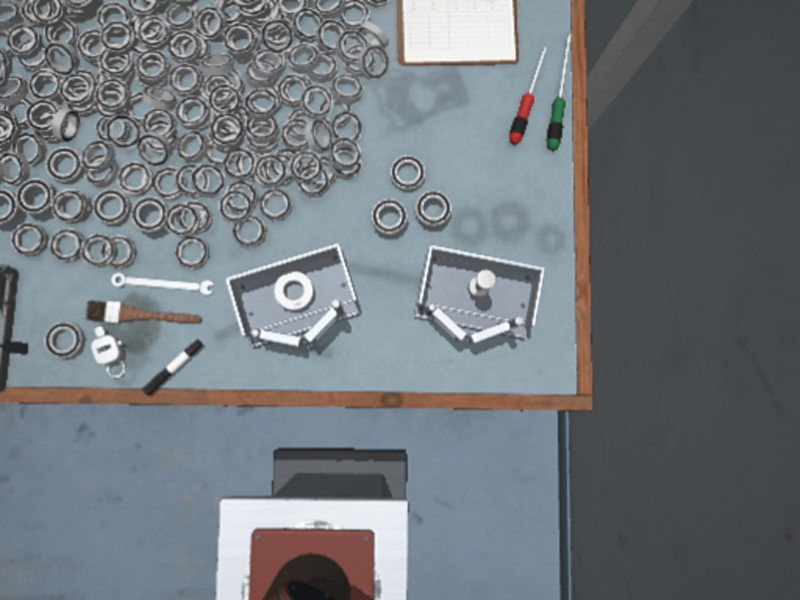

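View pics/b.png

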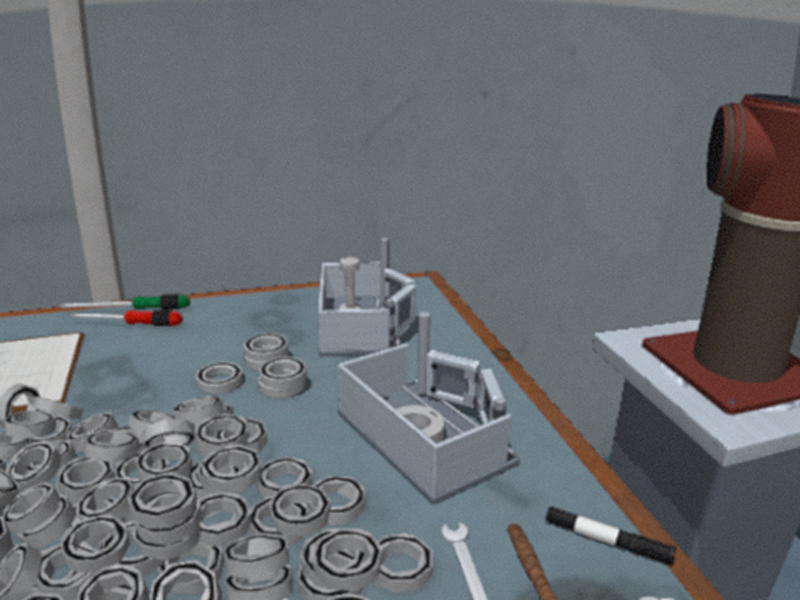

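The plug gauge is in the right bay: gauge at (483,282), jamb pin at about (432,312) and post at about (519,322) in the top view. In the side view the post top is at (385,240). I'll zoom in on both.

Run:
```python
from h import *
a=grab('top');b=grab('side')
A=a[150:225,260:360];B=b[145:230,195:280]
A=cv2.resize(A,(600,450),interpolation=cv2.INTER_CUBIC);B=cv2.resize(B,(510,510),interpolation=cv2.INTER_CUBIC)
cv2.imwrite('pics/c.png',A[:,:,::-1]);cv2.imwrite('pics/d.png',B[:,:,::-1])
k=lambda u,v:((u+.5)*.64-.5,(v+.5)*.64-.5)
for nm,u,z in(('post',(519,322),.125),('jamb',(432,312),.078),('ringpost',(336,308),.125),('gauge',(485,278),.102)):
    print(nm,atz('top',k(*u),z).round(3))
```

```text
post [ 0.445 -0.325  0.125]
jamb [ 0.463 -0.191  0.078]
ringpost [ 0.462 -0.037  0.125]
gauge [ 0.518 -0.275  0.102]
```

View pics/c.png

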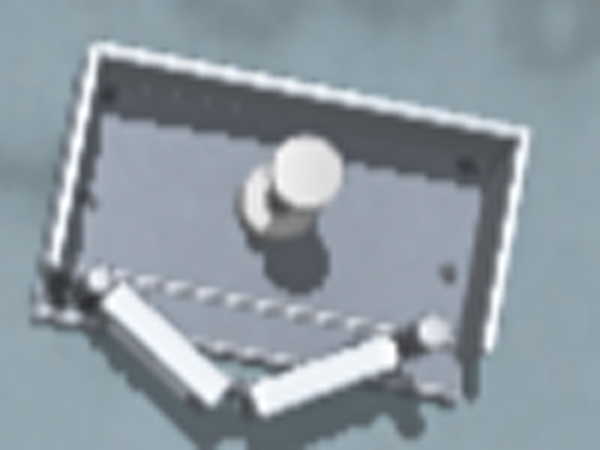

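View pics/d.png

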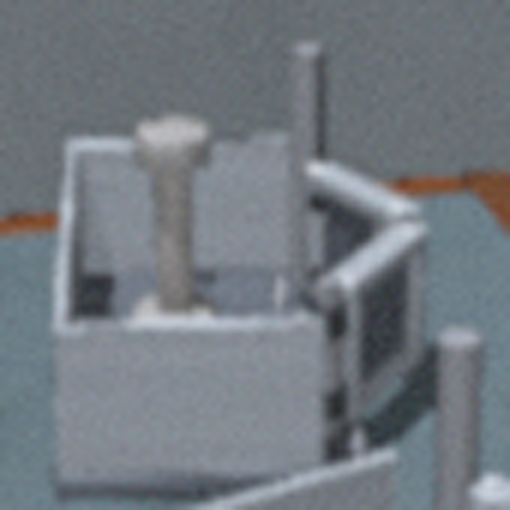

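Top crop: post top at (433,332), jamb pin at (97,280), gauge top at (308,172), and back wall corners at (95,48) and (527,130). In the side crop the post top is at (308,48).

Run:
```python
from h import *
k=lambda u,v:(260+(u+.5)/6-.5,150+(v+.5)/6-.5)
g={n:atz('top',k(*u),z) for n,u,z in(('post',(433,331),.125),('jamb',(97,278),.078),('c1',(95,46),.072),('c2',(527,130),.072),('gauge',(308,172),.102))}
for n in g:print(n,g[n].round(4))
e=g['c1']-g['c2'];print('wall',np.linalg.norm(e),np.degrees(np.arctan2(e[1],e[0])))
y=e/np.linalg.norm(e);x=np.array([y[1],-y[0],0]);print('x',x,'y',y)
for n in g:
    d=g[n]-g['gauge'];print(n,'bay',(d@x).round(4),(d@y).round(4))
# side check / triangulation
us=(195+308.5/6-.5,145+46/6-.5);print('side post reproj',proj('side',g['post']),us)
o1,d1=ray('top',k(433,331));o2,d2=ray('side',us)
t=np.linalg.lstsq(np.c_[d1,-d2],o2-o1,rcond=None)[0];print('tri',o1+d1*t[0],o2+d2*t[1])
s=state();print(s['t'])
```

```text
post [ 0.4475 -0.3247  0.125 ]
jamb [ 0.4726 -0.1899  0.078 ]
c1 [ 0.575  -0.1886  0.072 ]
c2 [ 0.5414 -0.3772  0.072 ]
gauge [ 0.5163 -0.2769  0.102 ]
wall 0.1916129321431617 79.88737425254492
x [ 0.98446451 -0.17558367  0.        ] y [0.17558367 0.98446451 0.        ]
post bay -0.0593 -0.0591
jamb bay -0.0583 0.078
c1 bay 0.0423 0.0973
c2 bay 0.0423 -0.0943
gauge bay 0.0 0.0
side post reproj [[245.68495005 152.18155935]] (245.91666666666666, 152.16666666666666)
tri [ 0.44750618 -0.32463185  0.12514405] [ 0.44696892 -0.32446854  0.12505729]
0.2
```

```bash
python3 -m crank '[[1,[-3.6,-4.9,0],[0,0,0]],[1,[-7.2,-9.8,0],[0,0,0]],[1,[-10.8,-14.7,0],[0,0,0]],[1,[-14.4,-19.7,0],[0,0,0]],[1,[-18,-24.6,0],[0,0,0]]]'
```

```text
t: 0.82
eef_pos: [0.3188, 0.2709, 0.2423]
tcp_rot: [0.208, 0.978, 0.0, 0.0]
contact_force: [1.2, -0.0, 0.4]
finger_gap: 1.003
finger_force: 0.0
```

```bash
python3 -m crank '[[1,[-3.6,-4.9,0],[0,0,0]],[1,[-7.2,-9.8,0],[0,0,0]],[1,[-10.8,-14.7,0],[0,0,0]],[1,[-14.4,-19.7,0],[0,0,0]],[1,[-18,-24.6,0],[0,0,0]]]' && python3 -m crank '[[1,[-3.6,-4.9,0],[0,0,-4]],[1,[-7.2,-9.8,0],[0,0,-8]],[1,[-10.8,-14.7,0],[0,0,-13.7]],[1,[-14.4,-19.7,0],[0,0,-13.7]],[1,[-18,-24.6,0],[0,0,-13.7]]]' && python3 -m crank '[[1,[0,0,0],[0,0,0]],[1,[0,0,0],[0,0,0]]]'
python3 - <<'E'
from h import *
w=grab('wrist');cv2.imwrite('pics/w.png',w[:,:,::-1])
s=state();M=R.from_quat(s['tcp_rot']).as_matrix();print(s['t'],s['eef_pos'],M.round(3),s['joints'])
print('post pred',proj('wrist',[[.4475,-.3247,.125]]),proj('wrist',[[.4726,-.1899,.078]]))
print('cm in tool',M.T@(np.array([.4475,-.3247,.1])-s['eef_pos'])*100)
E
```

```text
t: 1.45
eef_pos: [0.383, -0.0273, 0.2426]
tcp_rot: [0.208, 0.978, 0.0, 0.001]
contact_force: [1.7, 0.7, -0.1]
finger_gap: 0.999
finger_force: 0.0
t: 2.08
eef_pos: [0.4471, -0.3254, 0.2422]
tcp_rot: [0.09, 0.996, 0.0, 0.0]
contact_force: [0.8, 0.8, 0.4]
finger_gap: 0.998
finger_force: 0.0
t: 2.33
eef_pos: [0.4467, -0.3229, 0.2416]
tcp_rot: [0.091, 0.996, 0.001, -0.001]
contact_force: [-0.3, -0.1, 0.4]
finger_gap: 0.999
finger_force: 0.0
2.375 [ 0.44683887 -0.32235358  0.24207671] [[-0.984  0.179 -0.   ]
 [ 0.179  0.984  0.001]
 [ 0.001  0.001 -1.   ]] [-7.68284381e-01  4.46864219e-02  1.72069207e+00  3.27448783e-04
  1.37711575e+00 -2.15882787e+00]
post pred [[255.89943694 189.73345545]] [[393.9457017  176.83564628]]
cm in tool [-0.11524759 -0.22988512 14.20743516]
```

View pics/w.png

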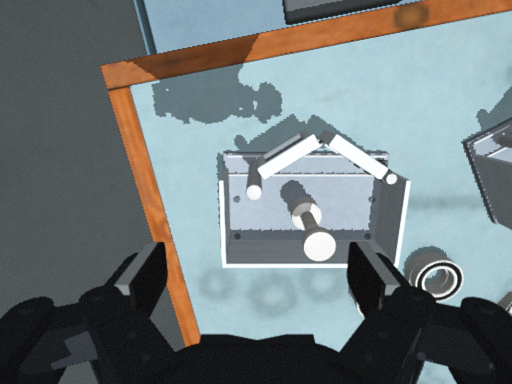

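The wrist view shows the post top at (254,191) and the pin at (391,179), both within 3 px of prediction. I'll descend round the post.

```bash
python3 -m crank '[[1,[-0.1,-0.2,5],[0,0,0]],[1,[-0.1,-0.2,10],[0,0,0]],[1,[-0.1,-0.2,13],[0,0,0]],[0,[-0.1,-0.2,14.2],[0,0,0]],[-0.3,[-0.1,-0.2,14.2],[0,0,0]]]' && python3 -m crank '[[-0.3,[0,0,0],[0,0,0]],[-0.3,[0,0,0],[0,0,0]],[-0.3,[0,0,0],[0,0,0]]]'
```

```text
t: 3.0
eef_pos: [0.4479, -0.3246, 0.1007]
tcp_rot: [0.09, 0.996, 0.0, -0.0]
contact_force: [0.6, -0.6, 0.3]
finger_gap: 0.603
finger_force: 0.0
t: 3.38
eef_pos: [0.4481, -0.3259, 0.1012]
tcp_rot: [0.09, 0.996, -0.001, 0.001]
contact_force: [0.4, 0.1, 0.6]
finger_gap: 0.351
finger_force: 0.0
```

```bash
python3 -m crank '[[-0.3,[0,0.8,0],[0,0,0]],[-0.3,[0,1.8,0],[0,0,0]],[-0.3,[0,3,0],[0,0,0]],[-0.3,[0,4.2,0],[0,0,0]],[-0.3,[0,5.4,0],[0,0,0]]]' && python3 -m crank '[[-0.3,[0,1.2,0],[0,0,0]],[-0.3,[0,2.4,0],[0,0,0]],[-0.3,[0,3.6,0],[0,0,0]],[-0.3,[0,4.6,0],[0,0,0]],[-0.3,[0,5.4,0],[0,0,0]]]'
```

```text
t: 4.0
eef_pos: [0.4575, -0.2712, 0.1002]
tcp_rot: [0.09, 0.996, 0.0, -0.0]
contact_force: [1.2, -1.2, 0.0]
finger_gap: 0.349
finger_force: 0.6
t: 4.62
eef_pos: [0.4671, -0.2185, 0.1002]
tcp_rot: [0.09, 0.996, 0.0, -0.0]
contact_force: [-0.2, -1.2, -0.4]
finger_gap: 0.349
finger_force: 0.4
```

```bash
python3 -m crank '[[-0.3,[0,0.4,0],[0,0,0]],[-0.3,[0,0.8,0],[0,0,0]],[-0.3,[0,1.2,0],[0,0,0]],[-0.3,[0,1.5,0],[0,0,0]],[-0.3,[0,1.6,0],[0,0,0]]]'; python3 -m crank '[[-0.3,[0,0.1,0],[0,0,0]],[-0.3,[0,0.2,0],[0,0,0]],[-0.3,[0,0.3,0],[0,0,0]]]'
```

```text
t: 5.25
eef_pos: [0.47, -0.2033, 0.1003]
tcp_rot: [0.09, 0.996, 0.0, -0.0]
contact_force: [0.2, -0.4, 0.0]
finger_gap: 0.349
finger_force: 0.3
t: 5.62
eef_pos: [0.4705, -0.2009, 0.1003]
tcp_rot: [0.09, 0.996, -0.0, -0.0]
contact_force: [0.6, -3.5, -0.9]
finger_gap: 0.349
finger_force: 2.1
```

```bash
for i in 1 2; do python3 -m crank '[[-0.3,[0,0.1,0],[0,0,0]],[-0.3,[0,0.2,0],[0,0,0]],[-0.3,[0,0.2,0],[0,0,0]]]' | egrep 'eef|force'; done
```

```text
eef_pos: [0.4705, -0.2004, 0.1004]
contact_force: [-1.8, -10.8, -3.1]
finger_force: 4.7
eef_pos: [0.4707, -0.2, 0.1004]
contact_force: [-3.5, -15.1, -5.2]
finger_force: 7.8
```

Firm stop reached: force is rising with hardly any motion. I'll back off to centre, lift and check.

```bash
python3 -m crank '[[-0.3,[0,-0.5,0],[0,0,0]],[-0.3,[0,-1.1,0],[0,0,0]],[-0.3,[0,-1.1,0],[0,0,0]],[-0.3,[0,-1.1,-2],[0,0,0]],[-0.3,[0,-1.1,-6],[0,0,0]]]' && python3 -m crank '[[-0.3,[0,0,-4],[0,0,0]],[-0.3,[0,0,-8],[0,0,0]],[-0.3,[0,0,-8],[0,0,0]],[-0.3,[0,0,-8],[0,0,0]]]'
python3 - <<'E'
from h import *
w=grab('wrist');a=grab('top')
cv2.imwrite('pics/w2.png',w[:,:,::-1])
cv2.imwrite('pics/t2.png',cv2.resize(a[150:225,140:360],(792,270),interpolation=cv2.INTER_CUBIC)[:,:,::-1])
s=state();print(s['t'],s['eef_pos'])
E
```

```text
t: 7.0
eef_pos: [0.4678, -0.206, 0.1589]
tcp_rot: [0.09, 0.996, 0.001, -0.002]
contact_force: [1.1, -0.7, 0.1]
finger_gap: 0.353
finger_force: 0.0
t: 7.5
eef_pos: [0.469, -0.2069, 0.2397]
tcp_rot: [0.09, 0.996, 0.0, -0.0]
contact_force: [0.8, 0.5, -0.2]
finger_gap: 0.35
finger_force: 0.0
7.6 [ 0.46848804 -0.20671283  0.23864037]
```

View pics/w2.png

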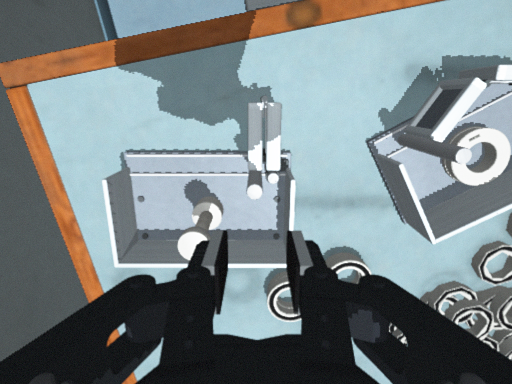

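The wrist view shows both panels side by side and parallel, with the post at (255,191) and the pin at (273,178). The fingers are clear. I'll check the post-to-pin distance and hand in.

Run:
```python
from h import *
p=atz('wrist',(255,191),.125);j=atz('wrist',(273,178),.078)
y=np.array([.178,.984,0]);g=(j-p)@y;print(p,j,'gap',g,state()['qd'])
if g<.021: print(job.hand_in())
```

```text
[ 0.47029351 -0.20965117  0.125     ] [ 0.47404449 -0.19250328  0.078     ] gap 0.017541196123879808 [-0.00133829  0.00722864  0.00047769 -0.00035    -0.00039462  0.0009004 ]
the job is handed in; nothing more can be done
None
```

I folded the plug-gauge bay's cover to its firm stop, let go with the gripper clear, never touched the ring bay's cover, and handed in at about 7.6 s; the post-to-pin gap measured 17.5 mm, against 18 mm when fully folded.

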